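# Clamp a heat sink in an eccentric fixture

## Task

Load the broad, low finned heat sink into the clamping fixture for assembly: fins up, flat on the bed, its finned length running from the fence to the eccentric, one end of the fins against the fence and one side against the end stop. Then turn the eccentric's knob clockwise until its off-centre lobe bears firmly on the heat sink and holds it tight against the fence, and let go. Leave the other things on the bench where they are.

Things in the scene. Friction and masses are not known exactly. Their poses are not given: they have to be found in the camera images.
- heatsink: broad, low finned aluminium heat sink, 60 mm (its x, across the fins) by 50 mm (its y, along the fins) by 24 mm tall, about 0.1 kg; origin at the centre of its underside, z up. 6 mm base plate, eight upright fins on it; the outermost fins form flat, full-height sides 60 mm apart, to be gripped from above across x. The same after half a turn
- fixture: clamping fixture fixed to the bench: flat grey plate 120 (its x) x 140 (its y) x 12 mm, origin at the centre of its underside, z up. On its bed (top face, 12 mm above the bench) stand the fence, the end stop and the eccentric
- fence: low straight steel bar fixed on the bed along the fixture's x, 110 x 12 x 7 mm high; origin at the centre of its underside. Its stop face looks to the fixture's +y, 6 mm from its origin (fixture y = -50 mm)
- end_stop: low steel block on the bed, 12 (x) x 26 (y) x 7 mm high; origin at the centre of its underside. Its stop face looks to the fixture's +x, 6 mm from its origin (fixture x = -30 mm)
- seat (a point): point on the bed, axes as the fixture's: where the heat sink's origin comes when it touches both the fence and the end stop with its y along the fixture's y (either way round)
- eccentric (a joint): angle of the eccentric about its upright pivot, rad, growing clockwise seen from above (the tightening way), 0 to 2.9. At 0 the lobe points straight away from the heat sink (fixture +y). Starts at 0 to 0.6. The lobe meets a seated heat sink at about 2.1 and is firm at 2.2 to 2.4 (20 to 90 N). It stays where it is left, also under load; turning takes 0.1 N m free, 0.3 to 0.8 N m tightening
- lobe: the eccentric's steel disc, 44 mm across, 8 mm thick, 1 to 9 mm above the bed; origin at the centre of its underside, 7 mm off the pivot; its y points from the pivot through its centre. The pivot stands 50.5 mm from the seat along the fixture's +y. Open, it leaves 9.2 to 10.5 mm to a seated heat sink; it advances about 6 mm per rad near contact and drags the heat sink towards the end stop
- knob_grip (a point): on the pivot axis, 58 mm above the bench: the height to grip the knob. The black grip is an upright bar 12 mm thick, 40 mm long (square to the lobe's off-centre direction, along the lobe's x, 20 mm either side of the pivot) and 26 mm high, from 42 to 68 mm above the bench, on a round stem
- small_sink: bystander: small finned aluminium heat sink, 34 x 34 x 36 mm tall; origin at the centre of its underside
- screwdriver: bystander: screwdriver with black handle, 190 mm, lying along its own x; origin at the centre of its underside
- multimeter: bystander: yellow and black hand-held meter, 150 x 74 x 34 mm lying face up, long way along its own x; origin at the centre of its underside
- solder_spool: bystander: standing grey spool of solder, 52 mm across, 40 mm high; origin at the centre of its underside
- parts_tray: bystander: shallow grey tray of screws in three compartments, 100 x 160 x 26 mm; origin at the centre of its underside
- solvent_bottle: bystander: clear bottle, 56 mm across, 140 mm tall; origin at the centre of its underside
- capacitor: bystander: upright dark can capacitor, 35 mm across, 45 mm tall; origin at the centre of its underside

How it is judged (in metres and radians):
On the way, in this order (a step that is already met when the one before it is completed fails the run):
1. the heat sink lies flat on the bed between fence and eccentric, near both stops, the lobe still clear of it (angle between heatsink's own z axis and vertical below 0.04 rad and z of heatsink in the frame of seat between -0.003 and 0.002 m and x of heatsink in the frame of seat between -0.004 and 0.01 m and y of heatsink in the frame of seat between -0.003 and 0.01 m and value of joint eccentric below 1.9 rad), for 0.2 s.
2. the lobe, turned clockwise, bears on the heat sink (value of joint eccentric above 1.9 rad and contact force between lobe and heatsink above 3 N), for 0.2 s.
At the end, for the whole second after the job is handed in: Heat sink at rest, flat on the bed (2 mm, 0.04 rad), within 3 mm of touching the end stop and 2 mm of touching the fence, square to it within 0.05 rad; eccentric beyond 1.9 rad, its lobe pressing the heat sink with over 5 N and that pressing the fence with over 5 N (angle between heatsink's own z axis and vertical below 0.04 rad and z of heatsink in the frame of seat between -0.003 and 0.002 m and x of heatsink in the frame of seat between -0.003 and 0.003 m and y of heatsink in the frame of seat between -0.003 and 0.002 m and angle between the y axis of heatsink and the y axis of fixture, either way round below 0.05 rad and contact force between each of lobe, fence and heatsink above 5 N and linear speed of heatsink below 0.01 m/s and value of joint eccentric above 1.9 rad).
It fails at once if one of the bystanders is pushed more than 30 mm from its place (distance of any of small_sink, screwdriver, multimeter, solder_spool, parts_tray, solvent_bottle, capacitor from where it was at the start of the episode above 0.03 m).
It also fails if it takes over 61 s, if anything falls off the work surface, if the arm or the gripper's body presses on something with over 40 N, if the wrist force passes 120 N, or if a joint passes its speed limit or range.

## Robot

A 6-joint arm with a two-finger parallel gripper is mounted at the origin on the work surface. World frame = base frame: x ahead of the robot, y to its left, z up, the work surface at z = 0. Lengths are in mm, angles in degrees, forces in N, time in s.
With the tool pointing down it reaches from about 375 to 900 mm from the base axis. Payload 3.1 kg.
Tool frame: the origin (TCP) lies midway between the tips of the shut fingers; the grasp point (between the pads) lies 19 mm behind it; z points along the fingers, y is the line along which they close (so a half turn about z gives the same grasp; the last joint's range is limited). The gripper opens to 85 mm and grips with 20 to 120 N. Pads are 22 mm wide; open, the fingers measure 114 mm over their backs; the gripper's body (76 mm by 85 mm) begins 54 mm behind the grasp point. The pads swing forward as they close: fully open they stand 13 mm farther back than shut.
Start: joints at [53.371, 30.224, 82.088, -0, 67.689, -10.227], TCP at [277.873, 559.806, 206.11] pointing down, gripper open.
Joint ranges: [-176.69, 176.69], [-43.24, 126.21], [12.49, 139.97], [-82, 262], [0, 151.66], [-163.58, 163.58]. Speed limits (degrees/s): [159.86, 159.86, 180, 180, 180, 180].

## Interface

Orientations are given as a 3x3 rotation matrix whose columns are the frame's x, y, z axes.
In Python, from plant import telemetry, imaging, ticket gives the robot as it stands. The module is installed in compiled form; this text tells all that it offers.
- The arm moves only by the tool arm_command, never from a script. Its argument "rows" is a list of rows, each a list of 7 numbers: the finger opening in mm, from 0 to 85.4, then the shift along the tool's x, y, z in units of 30 mm (1.0 is 30 mm), then the turn, a rotation vector about the tool's x, y, z in units of 10 degrees (1.0 is 10 degrees). A call has 1 to 8 rows; each row shifts and turns the commanded pose from where the row before left it, along the tool's axes as they then stand; what a row does not reach is not made up. A row lasts 1/8 s, in which the tool goes at most 62.5 mm and 10.7 degrees, less where a joint would pass 70% of its speed; a pose out of reach is approached as far as the arm can. A call is refused whole if a number of a shift passes 1 or a number of a turn 1, either way. A call with a gripper value outside its range is refused whole. The fingers move at their own pace and stop on an object; "force" is the grip in N (left out, the last holds). Time passes only in rows, so rows that do not move let the fingers close. It gives the time, the measured TCP pose, the force, the opening and the grip force at its end, in the units of the state.
- telemetry.get_state(): the state, without advancing time (a new reading comes with each control period).
- imaging.grab_frame(name): name is "scene" or "top"; returns the picture (480x640x3 uint8, red, green, blue); there is no depth.
- imaging.get_calibration(name): a dict with "fovy" (degrees; the focal length in pixels is half the picture's height over the tangent of half this angle, whatever the lens; pixels are square), "cx", "cy" (the principal point, pixels), "origin" and "orientation" of the camera in the world. Camera axes: x right, y up, looking along -z (the intrinsics and any distortion apply to the point x, -y, -z); pixel columns grow to the right and rows downward; lengths in mm; the calibration is good to about 2 mm. A picture is of the moment at which its call begins. get_calibration takes no time and is no camera call.
- ticket.job_done(): hands the job in; it is judged then, once.
Trained networks look in the newest picture that a camera, given by its name, has taken for a name from the list of things; names that differ only in an ending like _2 or _b are one class to them, and where a whole thing is asked for, a point or a joint stands for the part that bears it (a point fixed in the world has none). Each returns a list of dicts, best first, with "conf" (0 to 1); they miss things now and then, are a little off and sometimes report something else, mostly with a low value. They report only what shows in the picture. A call takes as long as a camera call.
- imaging.spot_in(camera, label): "xy" ([column, row] in pixels, amid what is visible of it).
- imaging.cut_out(camera, label): "mask" (480x640 bool, what is visible of it) and "xy" ([column, row] in pixels, amid what is visible of it).
The state is a dict: "time_s": time; "q": joint angles; "qvel": joint speeds; "tau": joint torques, N m; "tcp_pos": TCP position; "eef_rot": TCP orientation; "contact_force": force on the tool from outside, world axes, zero at the start; "moment": the same for the moment, N m; "finger_gap": finger opening in mm; "grip_force": force on a finger pad.
Only numpy, scipy, OpenCV 4.12 (cv2) and the standard library are available. Lean on these libraries where they do the work, as an engineer would, in place of code of your own. Each camera call takes 0.05 s, during which the arm holds its last target. There are 200 camera calls.

## Working session

There is one attempt and no reset: what is moved stays moved. The work goes in short steps, Python scripts to look and compute and a tool call to move; the robot and the scene stay as the last step left them, time stands still between calls to the robot, and variables do not carry over. Pictures are saved under pics/ and viewed, at most 10 in all, crops included, and the job is handed in when it is done.

Besides the shell and the picture viewer there is one more tool, called after "Emit:" by a JSON object that holds its "method" and its "body". arm_command: Moves the arm, as the interface text tells. Its arguments: {"type":"object","properties":{"rows":{"type":"array"},"force":{"type":"number"}},"required":["rows"]}

```bash
mkdir -p pics; cat > h.py <<'E'
import numpy as np, cv2
from plant import telemetry, imaging, ticket
def ray(cam,uv):
    c=imaging.get_calibration(cam); f=240/np.tan(np.radians(c["fovy"])/2)
    R=np.array(c["orientation"]); o=np.array(c["origin"])
    d=np.array([(uv[0]-c["cx"])/f,-(uv[1]-c["cy"])/f,-1.0]); return o,R@d
def onz(cam,uv,z):
    o,d=ray(cam,uv); return o+d*(z-o[2])/d[2]
def proj(cam,p):
    c=imaging.get_calibration(cam); f=240/np.tan(np.radians(c["fovy"])/2)
    q=np.array(c["orientation"]).T@(np.array(p,float)-np.array(c["origin"]))
    return np.array([c["cx"]+f*q[0]/-q[2], c["cy"]-f*q[1]/-q[2]])
def rect(mask): return cv2.minAreaRect(np.argwhere(mask)[:,::-1].astype(np.float32))
E
python3 - <<'E'
from h import *
for c in("scene","top"):
    k=imaging.get_calibration(c); print(c,k)
    im=imaging.grab_frame(c); cv2.imwrite(f"pics/{c}0.png",im[:,:,::-1])
    for n in ("heatsink","fixture","fence","end_stop","lobe","knob_grip","small_sink","capacitor","solvent_bottle"):
        r=imaging.cut_out(c,n)
        for d in r[:2]:
            q=rect(d["mask"]); print(n,round(d["conf"],2),np.round(d["xy"]),np.round(cv2.boxPoints(q)).tolist(),int(d["mask"].sum()))
s=telemetry.get_state();print(s)
E
```

```text
scene {'fovy': 53.6480543588409, 'cx': 319.9981991243397, 'cy': 240.34729002512225, 'origin': array([1250.12459562,  -21.91266697,  916.37759233]), 'orientation': array([[-0.04240685, -0.78335725,  0.62012344],
       [ 0.99899874, -0.04210149,  0.01513229],
       [ 0.01425413,  0.62014424,  0.7843583 ]])}
heatsink 0.62 [267. 239.] [[250.0, 239.0], [274.0, 222.0], [287.0, 240.0], [262.0, 257.0]] 575
fixture 0.63 [420. 266.] [[383.0, 274.0], [399.0, 233.0], [457.0, 256.0], [440.0, 297.0]] 2614
fence 0.51 [398. 254.] [[387.0, 269.0], [403.0, 237.0], [408.0, 239.0], [392.0, 272.0]] 197
end_stop 0.72 [422. 266.] [[382.0, 273.0], [400.0, 231.0], [458.0, 256.0], [440.0, 298.0]] 2701
end_stop 0.54 [415. 246.] [[409.0, 248.0], [411.0, 243.0], [422.0, 246.0], [420.0, 252.0]] 68
lobe 0.46 [433. 270.] [[425.0, 264.0], [442.0, 263.0], [443.0, 276.0], [425.0, 277.0]] 165
knob_grip 0.81 [433. 266.] [[424.0, 250.0], [442.0, 250.0], [442.0, 276.0], [424.0, 276.0]] 363
small_sink 0.61 [217. 228.] [[208.0, 217.0], [226.0, 217.0], [226.0, 237.0], [208.0, 237.0]] 338
capacitor 0.8 [322. 195.] [[316.0, 
[... 1552 characters left out ...]

        6.76874772e+01, -1.02290328e+01]), 'qvel': array([ 0.02252201,  0.0509385 ,  0.0808526 ,  0.13024283, -0.07870839,
        0.05368318]), 'tau': array([-6.81074707e-04, -4.42327130e+01, -1.78420615e+01, -2.25918511e-04,
        7.82960669e-04,  1.13604972e-05]), 'tcp_pos': array([277.88420458, 559.82576934, 206.13482855]), 'eef_rot': array([[-8.95700649e-01,  4.44657562e-01,  1.57497236e-05],
       [ 4.44657562e-01,  8.95700646e-01,  7.60564465e-05],
       [ 1.97120365e-05,  7.51270422e-05, -9.99999997e-01]]), 'contact_force': array([ 0.65460487, -0.6532444 ,  0.124761  ]), 'moment': array([-0.0267725 , -0.03331994, -0.06111412]), 'grip_force': 0.0, 'finger_gap': 85.57329699148093}
```

View pictures.

```bash
python3 - <<'E'
import cv2,numpy as np
t=cv2.imread("pics/top0.png"); s=cv2.imread("pics/scene0.png")
a=cv2.resize(t[185:285,160:260],(400,400),interpolation=cv2.INTER_CUBIC)
b=cv2.resize(t[205:305,325:425],(400,400),interpolation=cv2.INTER_CUBIC)
cv2.imwrite("pics/crop0.png",np.hstack([a,b]))
E
```

```text
(no output)
```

View pics/top0.png

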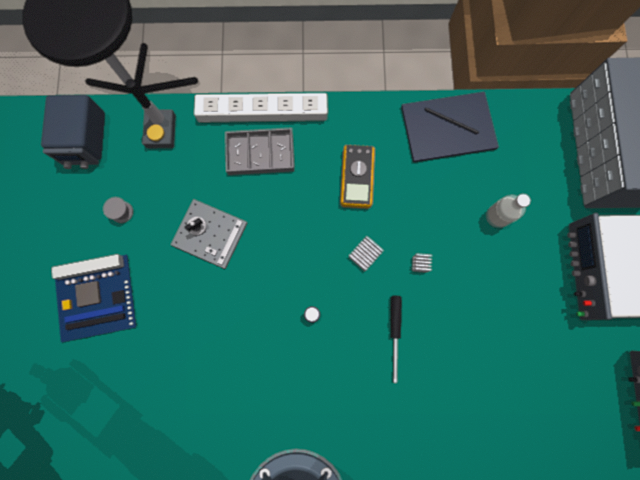

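View pics/crop0.png

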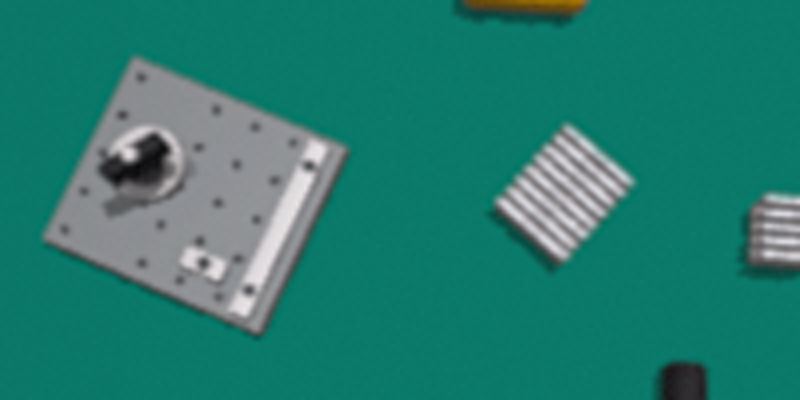

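View pics/scene0.png

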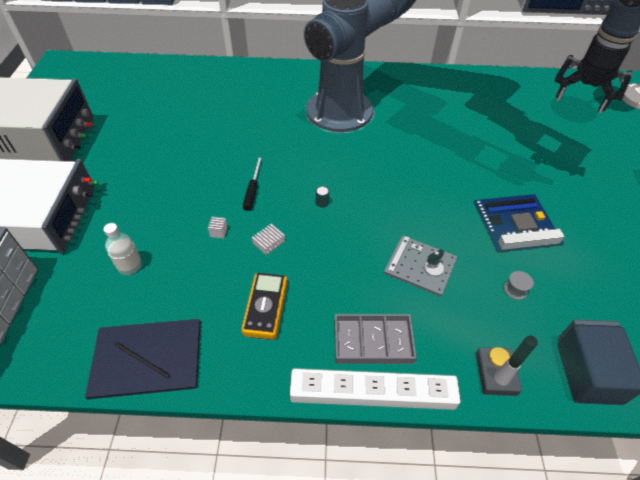

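```bash
python3 - <<'E'
import cv2,numpy as np
t=cv2.imread("pics/top0.png"); s=cv2.imread("pics/scene0.png")
a=cv2.resize(t[228:278,340:390],(400,400),interpolation=cv2.INTER_CUBIC)
b=cv2.resize(s[215:265,243:293],(400,400),interpolation=cv2.INTER_CUBIC)
cv2.imwrite("pics/crop1.png",np.hstack([a,b]))
E
cat > fit.py <<'E'
from h import *
from scipy.optimize import minimize, least_squares
def hull_mask(cam,pts):
    p=np.array([proj(cam,x) for x in pts]); h=cv2.convexHull(p.astype(np.float32))
    m=np.zeros((480*4,640*4),np.uint8); cv2.fillConvexPoly(m,np.round(h*4+1.5).astype(np.int32),255)
    return cv2.resize(m,(640,480),interpolation=cv2.INTER_AREA)/255.
def box(dx,dy,z0,z1): return np.array([[sx*dx/2,sy*dy/2,z] for sx in(-1,1) for sy in(-1,1) for z in(z0,z1)])
def place(b,x,y,a):
    c,s=np.cos(a),np.sin(a); return b@np.array([[c,-s,0],[s,c,0],[0,0,1]]).T+[x,y,0]
def fit(b,masks,x0):
    def cost(v): return sum(np.abs(hull_mask(c,place(b,v[0],v[1],np.radians(v[2])))-m).sum() for c,m in masks.items())
    best=None
    for da in (0,8,-8):
        v0=np.array(x0,float)+[0,0,da]
        sim=np.array([v0,v0+[6,0,0],v0+[0,6,0],v0+[0,0,6]])
        r=minimize(cost,v0,method="Nelder-Mead",options=dict(initial_simplex=sim,xatol=.1,fatol=.5))
        if best is None or r.fun<best.fun: best=r
    return best
E
python3 - <<'E'
from fit import *
M={c:{} for c in("scene","top")}
for c in M:
    imaging.grab_frame(c)
    for n in("heatsink","fixture"): M[c][n]=imaging.cut_out(c,n)[0]["mask"].astype(float)
for n,b in(("heatsink",box(60,50,0,24)),("fixture",box(120,140,0,12))):
    g=onz("top",imaging.spot_in("top",n)[0]["xy"],10)
    for cams in (("top",),("scene",),("top","scene")):
        for a0 in((45,-45) if n=="heatsink" else (60,)):
            r=fit(b,{c:M[c][n] for c in cams},[g[0],g[1],a0]); print(n,cams,a0,np.round(r.x,1),round(r.fun,1))
for n,z in(("fence",19),("end_stop",19),("knob_grip",60),("lobe",21)):
    for c in M:
        d=imaging.cut_out(c,n)
        for e in d[:2]:
            q=rect(e["mask"]); print(n,c,round(e["conf"],2),np.round(onz(c,q[0],z),1),[np.round(onz(c,p,z)[:2]).tolist() for p in cv2.boxPoints(q)])
E
```

```text
heatsink ('top',) 45 [ 535.2 -163.4   63.3] 169.4Traceback (most recent call last):
  File "<stdin>", line 10, in <module>
  File "fit.py", line 16, in fit
    r=minimize(cost,v0,method="Nelder-Mead",options=dict(initial_simplex=sim,xatol=.1,fatol=.5))
    res = _minimize_neldermead(fun, x0, args, callback, bounds=bounds,
                               **options)
    fxr = func(xr)
    fx = function(np.copy(x), *(wrapper_args + args))
  File "fit.py", line 11, in cost
    def cost(v): return sum(np.abs(hull_mask(c,place(b,v[0],v[1],np.radians(v[2])))-m).sum() for c,m in masks.items())
                        ~~~^^^^^^^^^^^^^^^^^^^^^^^^^^^^^^^^^^^^^^^^^^^^^^^^^^^^^^^^^^^^^^^^^^^^^^^^^^^^^^^^^^^^^^^^^^^
  File "fit.py", line 11, in <genexpr>
    def cost(v): return sum(np.abs(hull_mask(c,place(b,v[0],v[1],np.radians(v[2])))-m).sum() for c,m in masks.items())
                                   ~~~~~~~~~^^^^^^^^^^^^^^^^^^^^^^^^^^^^^^^^^^^^^^^
  File "fit.py", line 4, in hull_mask
    p=np.array([proj(cam,x) for x in pts]); h=cv2.convexHull(p.astype(np.float32))
                ~~~~^^^^^^^
  File "h.py", line 10, in proj
    c=imaging.get_calibration(cam); f=240/np.tan(np.radians(c["fovy"])/2)
ValueError: time passes only in moves, steps and waits
```

View pics/crop1.png

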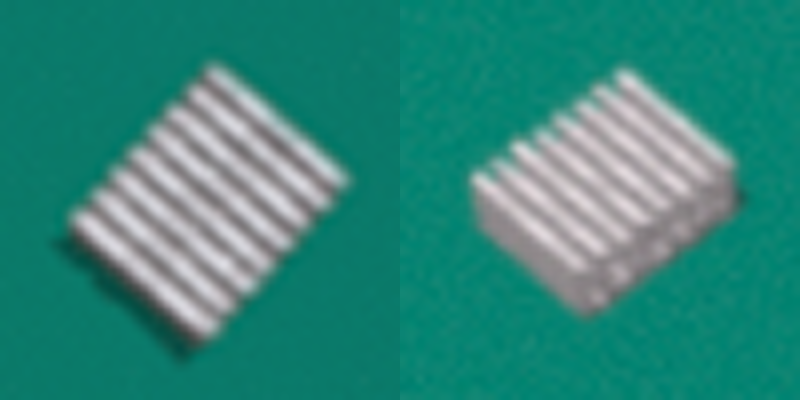

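```bash
sed -i '3a from functools import lru_cache\n@lru_cache\ndef cal(c): return imaging.get_calibration(c)' h.py; sed -i 's/c=imaging.get_calibration(cam)/c=cal(cam)/' h.py
python3 - <<'E'
from fit import *
M={c:{} for c in("scene","top")}
for c in M:
    imaging.grab_frame(c)
    for n in("heatsink","fixture"): M[c][n]=imaging.cut_out(c,n)[0]["mask"].astype(float)
    cal(c)
np.savez("m0.npz",**{c+n:M[c][n] for c in M for n in M[c]})
for n,b,x0 in(("heatsink",box(60,50,0,24),[535,-163,-40]),("fixture",box(120,140,0,12),[570,185,60])):
    for cams in (("top",),("scene",),("top","scene")):
            r=fit(b,{c:M[c][n] for c in cams},x0); print(n,cams,np.round(r.x,1),round(r.fun,1))
for n,z in(("fence",19),("end_stop",19),("knob_grip",60),("lobe",21)):
    for c in M:
        d=imaging.cut_out(c,n)
        for e in d[:1]:
            q=rect(e["mask"]); print(n,c,round(e["conf"],2),np.round(onz(c,q[0],z),1),[np.round(onz(c,p,z)[:2]).tolist() for p in cv2.boxPoints(q)])
print(telemetry.get_state()["time_s"])
E
```

```text
Traceback (most recent call last):
  File "fit.py", line 1, in <module>
    from h import *
  File "h.py", line 4
    from functools import lru_cache
    ^^^^
IndentationError: expected an indented block after function definition on line 3
```

```bash
python3 - <<'E'
L=open("h.py").read().split("\n")
new=L[3:6]; L=L[:2]+new+L[2:3]+L[6:]
open("h.py","w").write("\n".join(L))
E
python3 - <<'E'
from fit import *
M={c:{} for c in("scene","top")}
for c in M:
    imaging.grab_frame(c)
    for n in("heatsink","fixture"): M[c][n]=imaging.cut_out(c,n)[0]["mask"].astype(float)
    cal(c)
for n,b,x0 in(("heatsink",box(60,50,0,24),[535,-163,-40]),("fixture",box(120,140,0,12),[570,185,60])):
    for cams in (("top",),("scene",),("top","scene")):
            r=fit(b,{c:M[c][n] for c in cams},x0); print(n,cams,np.round(r.x,1),round(r.fun,1))
for n,z in(("fence",19),("end_stop",19),("knob_grip",60),("lobe",21)):
    for c in M:
        d=imaging.cut_out(c,n)
        for e in d[:1]:
            q=rect(e["mask"]); print(n,c,round(e["conf"],2),np.round(onz(c,q[0],z),1),[np.round(onz(c,p,z)[:2]).tolist() for p in cv2.boxPoints(q)])
print(telemetry.get_state()["time_s"])
E
```

```text
heatsink ('top',) [ 534.6 -163.5  -41.4] 44.3
heatsink ('scene',) [ 538.6 -167.6  -39.7] 73.3
heatsink ('top', 'scene') [ 535.8 -165.   -42.4] 162.8
fixture ('top',) [590.9 199.9  54.4] 760.8
fixture ('scene',) [588.4 201.1  55.7] 636.4
fixture ('top', 'scene') [589.4 200.3  55.7] 1400.7
fence scene 0.63 [571.9 146.7  19. ] [[616.0, 121.0], [519.0, 164.0], [525.0, 174.0], [622.0, 130.0]]
fence top 0.82 [565.4 150.4  19. ] [[519.0, 181.0], [621.0, 138.0], [612.0, 119.0], [510.0, 163.0]]
end_stop scene 0.49 [550.2 189.7  19. ] [[543.0, 180.0], [542.0, 201.0], [557.0, 200.0], [558.0, 178.0]]
end_stop top 0.39 [545.6 193.   19. ] [[545.0, 206.0], [555.0, 202.0], [546.0, 180.0], [536.0, 184.0]]
knob_grip scene 0.82 [625.1 216.5  60. ] [[591.0, 201.0], [589.0, 240.0], [658.0, 232.0], [660.0, 194.0]]
knob_grip top 0.86 [595.3 217.7  60. ] [[592.0, 246.0], [625.0, 223.0], [599.0, 189.0], [566.0, 212.0]]
lobe scene 0.71 [613.8 224.4  21. ] [[596.0, 205.0], [594.0, 247.0], [631.0, 243.0], [633.0, 202.0]]
lobe top 0.57 [564.4 149.8  21. ] [[519.0, 180.0], [618.0, 133.0], [611.0, 119.0], [512.0, 166.0]]
2.05
```

```bash
python3 - <<'E'
from fit import *
M={c:{} for c in("scene","top")}
for c in M:
    imaging.grab_frame(c)
    for n in("fixture","fence","knob_grip"): M[c][n]=imaging.cut_out(c,n)[0]["mask"].astype(float)
    cal(c)
fb=box(110,12,12,19); 
for n,b,x0 in(("fixture",box(120,140,0,12),[590,200,-24]),("fence",fb,[568,149,-24]),("knob_grip",box(40,12,42,68),[600,218,-34])):
    for cams in (("top",),("scene",),("top","scene")):
            r=fit(b,{c:M[c][n] for c in cams},x0); v=r.x; print(n,cams,np.round(v,1),round(r.fun,1))
            if n=="fixture":
                for k,y in(("seat",-25),("pivot",25.5),("fence",-56)):
                    a=np.radians(v[2]); print("  ",k,np.round(v[:2]+y*np.array([-np.sin(a),np.cos(a)]),1))
E
```

```text
fixture ('top',) [588.6 202.2 -24.5] 90.2
   seat [578.2 179.4]
   pivot [599.1 225.4]
   fence [565.4 151.2]
fixture ('scene',) [589.8 198.7 -23.4] 134.8
   seat [579.9 175.7]
   pivot [599.9 222.1]
   fence [567.6 147.3]
fixture ('top', 'scene') [589.1 200.7 -24.1] 271.0
   seat [578.9 177.9]
   pivot [599.5 224. ]
   fence [566.3 149.6]
fence ('top',) [568.3 149.7 -23.6] 67.1
fence ('scene',) [567.3 148.4 -24. ] 36.2
fence ('top', 'scene') [566.4 149.3 -23.9] 119.8
knob_grip ('top',) [597.2 220.3 -41.8] 120.7
knob_grip ('scene',) [617.2 214.5 -39.5] 183.1
knob_grip ('top', 'scene') [601.1 223.1 -44.4] 371.4
```

Emit:
{"method": "arm_command", "body": {"rows": [[85, -1, -1, 0, 0, 0, 0], [85, -1, -1, 0, 0, 0, 0], [85, -1, -1, 0, 0, 0, 0], [85, -1, -1, 0, 0, 0, 0], [85, -1, -1, 0, 0, 0, 0], [85, -1, -1, 0, 0, 0, 0], [85, -1, -1, 0, 0, 0, 0], [85, -1, -1, 0, 0, 0, 0]]}}

```text
time_s: 3.45
tcp_pos: [386.7, 236.9, 206.4]
eef_rot: [[-0.896, 0.444, 0.001], [0.444, 0.896, 0.0], [-0.001, 0.001, -1.0]]
contact_force: [0.7, -0.5, -0.3]
finger_gap: 85.3
grip_force: 0.0
```

Emit:
{"method": "arm_command", "body": {"rows": [[85, -1, -1, 0, 0, 0, 0], [85, -1, -1, 0, 0, 0, 0], [85, -1, -1, 0, 0, 0, 0], [85, -1, -1, 0, 0, 0, 0], [85, -1, -1, 0, 0, 0, 0], [85, -1, -1, 0, 0, 0, 0], [85, -1, -1, 0, 0, 0, 0], [85, -1, -1, 0, 0, 0, 0]]}}

```text
time_s: 4.45
tcp_pos: [494.8, -85.0, 206.3]
eef_rot: [[-0.896, 0.445, 0.001], [0.445, 0.896, -0.0], [-0.001, 0.0, -1.0]]
contact_force: [1.2, -0.7, -0.4]
finger_gap: 85.2
grip_force: 0.0
```

Emit:
{"method": "arm_command", "body": {"rows": [[85, 0, 0, 0, 0, 0, 1], [85, 0, 0, 0, 0, 0, 1], [85, 0, 0, 0, 0, 0, 1], [85, 0, 0, 0, 0, 0, 1], [85, 0, 0, 0, 0, 0, 1], [85, 0, 0, 0, 0, 0, 1], [85, 0, 0, 0, 0, 0, 1], [85, 0, 0, 0, 0, 0, 1]]}}

```text
time_s: 5.45
tcp_pos: [494.5, -83.6, 206.3]
eef_rot: [[0.288, 0.958, 0.0], [0.958, -0.288, -0.0], [-0.0, 0.0, -1.0]]
contact_force: [-0.0, 0.6, 0.2]
finger_gap: 85.1
grip_force: 0.0
```

Emit:
{"method": "arm_command", "body": {"rows": [[85, 0, 0, 1, 0, 0, 1], [85, 0, 0, 1, 0, 0, 1], [85, 0, 0, 0, 0, 0, 0.46]]}}

```text
time_s: 5.82
tcp_pos: [492.7, -83.0, 144.1]
eef_rot: [[0.659, 0.753, -0.005], [0.753, -0.659, 0.002], [-0.002, -0.005, -1.0]]
contact_force: [0.5, -0.2, 0.2]
finger_gap: 85.0
grip_force: 0.0
```

```bash
cat > go.py <<'E'
# prints remaining shift (in 30 mm units, tool axes) and turn (10 deg units) to a target TCP x y z yaw_of_tool_y
import sys
from h import *
s=telemetry.get_state(); R=np.array(s["eef_rot"]); p=np.array(s["tcp_pos"])
x,y,z,a=map(float,sys.argv[1:5])
yaw=np.degrees(np.arctan2(R[1,1],R[0,1]))
print("t",s["time_s"],"tcp",np.round(p,1),"yaw",round(yaw,2),"q6",round(s["q"][5],1),"F",np.round(s["contact_force"],1),"gap",round(s["finger_gap"],1),"grip",round(s["grip_force"],1))
print("tilt",np.round(R[:,2],4),"shift",np.round(R.T@(np.array([x,y,z])-p)/30,3),"turn",np.round(((yaw-a+90)%180-90)/10,3))
E
python3 go.py 535.5 -164.5 100 -41
```

```text
t 5.825 tcp [492.7 -83.  144.1] yaw -41.19 q6 18.8 F [ 0.5 -0.2  0.2] gap 85.0 grip 0.0
tilt [-0.0046  0.0019 -1.    ] shift [-1.104  2.87   1.458] turn -0.019
```

Emit:
{"method": "arm_command", "body": {"rows": [[85, -0.37, 0.96, 0.5, 0, 0, 0], [85, -0.37, 0.96, 0.5, 0, 0, 0], [85, -0.37, 0.96, 0.5, 0, 0, 0], [85, 0, 0, 0.7, 0, 0, 0], [85, 0, 0, 0.6, 0, 0, 0], [85, 0, 0, 0, 0, 0, 0]]}}

```text
time_s: 6.58
tcp_pos: [536.8, -165.0, 60.9]
eef_rot: [[0.656, 0.755, -0.003], [0.755, -0.656, 0.001], [-0.001, -0.003, -1.0]]
contact_force: [0.1, 0.1, 0.2]
finger_gap: 85.0
grip_force: 0.0
```

```bash
python3 go.py 535.5 -164.5 2 -41; python3 - <<'E'
from h import *
o=[]
for c,r in(("top",(195,315)),("scene",(215,285))):
    im=imaging.grab_frame(c)[:,:,::-1]; u,v=proj(c,[535.5,-164.5,30]).astype(int); o.append(cv2.resize(im[v-45:v+45,u-45:u+45],(400,400),interpolation=cv2.INTER_CUBIC))
cv2.imwrite("pics/g1.png",np.hstack(o))
E
```

```text
t 6.575 tcp [ 536.8 -165.    60.9] yaw -41.02 q6 12.5 F [0.1 0.1 0.2] gap 85.0 grip 0.0
tilt [-0.0027  0.0015 -1.    ] shift [-0.014 -0.038  1.964] turn -0.002
```

View pics/g1.png

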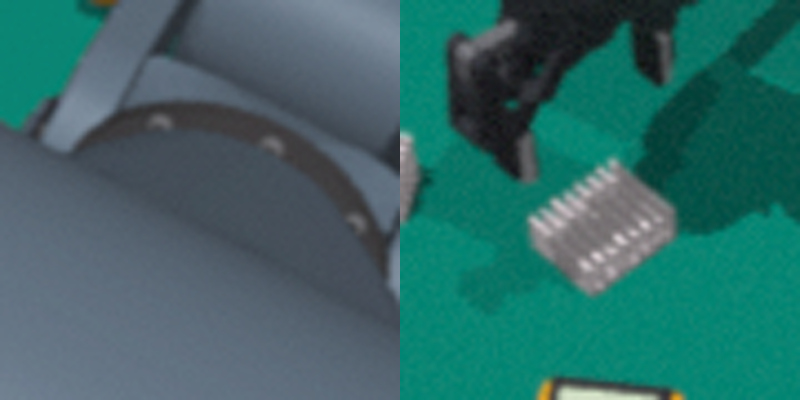

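Emit:
{"method": "arm_command", "body": {"rows": [[85, 0, 0, 0.7, 0, 0, 0], [85, 0, 0, 0.7, 0, 0, 0], [85, 0, 0, 0.54, 0, 0, 0], [85, 0, 0, 0, 0, 0, 0]]}}

```text
time_s: 7.18
tcp_pos: [537.4, -165.1, 3.4]
eef_rot: [[0.656, 0.755, -0.001], [0.755, -0.656, 0.001], [-0.0, -0.001, -1.0]]
contact_force: [0.2, -0.3, 0.4]
finger_gap: 84.9
grip_force: 0.0
```

Emit:
{"method": "arm_command", "body": {"rows": [[50, 0, 0, 0, 0, 0, 0], [50, 0, 0, 0, 0, 0, 0], [50, 0, 0, 0, 0, 0, 0], [50, 0, 0, 0, 0, 0, 0], [50, 0, 0, 0, 0, 0, 0], [50, 0, 0, 0, 0, 0, 0]], "force": 40}}

```text
time_s: 7.92
tcp_pos: [537.7, -165.3, 3.9]
eef_rot: [[0.656, 0.755, -0.0], [0.755, -0.656, 0.0], [-0.0, -0.0, -1.0]]
contact_force: [-0.5, -0.1, -0.4]
finger_gap: 50.0
grip_force: 0.0
```

```bash
python3 go.py 535.5 -164.5 2 -41; python3 - <<'E'
from h import *
im=imaging.grab_frame("scene")[:,:,::-1]
cv2.imwrite("pics/g2.png",cv2.resize(im[190:280,220:310],(600,600),interpolation=cv2.INTER_CUBIC))
print(imaging.spot_in("scene","heatsink")[:1])
E
```

```text
t 7.925 tcp [ 537.7 -165.3    3.9] yaw -41.0 q6 12.5 F [-0.5 -0.1 -0.4] gap 50.0 grip 0.0
tilt [-0.  0. -1.] shift [-0.027 -0.074  0.064] turn 0.0
[{'xy': [268.6, 237.1], 'conf': 0.87}]
```

View pics/g2.png

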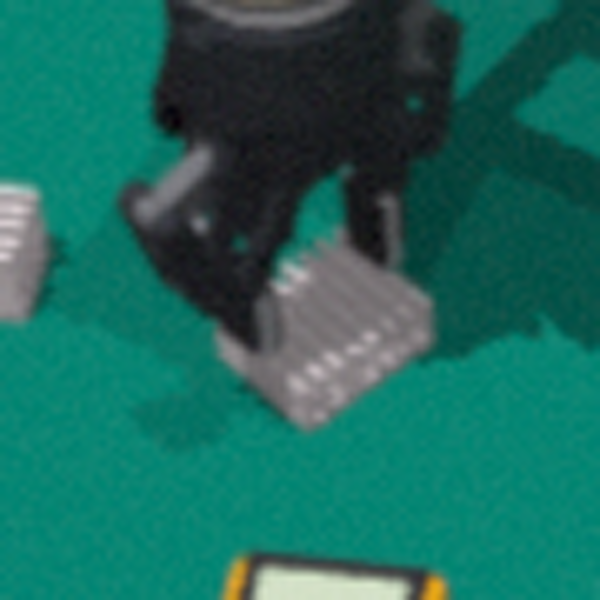

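```bash
python3 - <<'E'
from h import *
f=lambda p: np.round((proj("scene",p)-[220,190])*600/90)
for z in(4,12,24,30): print(z,f([556.6,-181.7,z]),f([518.8,-148.9,z]))
from fit import *
for q in place(box(60,50,0,24),537,-166,np.radians(-41)): print(q.round(),f(q))
# precise refit of heatsink from new mask w/o time: use scene only
E
```

```text
4 [272. 379.] [373. 302.]
12 [270. 366.] [371. 288.]
24 [267. 345.] [369. 268.]
30 [266. 335.] [368. 257.]
[ 498. -165.    0.] [335. 264.]
[ 498. -165.   24.] [331. 222.]
[ 531. -127.    0.] [428. 337.]
[ 531. -127.   24.] [425. 296.]
[ 543. -205.    0.] [215. 354.]
[ 543. -205.   24.] [209. 313.]
[ 576. -167.    0.] [308. 430.]
[ 576. -167.   24.] [303. 390.]
```

Emit:
{"method": "arm_command", "body": {"rows": [[85, 0, 0, 0, 0, 0, 0], [85, 0, 0, 0, 0, 0, 0], [85, 0, 0, 0, 0, 0, 0], [85, 0, 0, 0, 0, 0, 0], [85, 0, 0, 0.2, 0, 0, 0], [85, 0, 0, 0.2, 0, 0, 0], [85, 0, 0, 0, 0, 0, 0]]}}

```text
time_s: 8.9
tcp_pos: [537.2, -165.1, -8.9]
eef_rot: [[0.656, 0.755, -0.001], [0.755, -0.656, 0.001], [-0.0, -0.002, -1.0]]
contact_force: [-0.8, 0.4, 0.0]
finger_gap: 84.9
grip_force: 0.0
```

Emit:
{"method": "arm_command", "body": {"rows": [[50, 0, 0, 0, 0, 0, 0], [50, 0, 0, 0, 0, 0, 0], [50, 0, 0, 0, 0, 0, 0], [50, 0, 0, 0, 0, 0, 0], [50, 0, 0, 0, 0, 0, 0], [50, 0, 0, 0, 0, 0, 0]], "force": 40}}

```text
time_s: 9.65
tcp_pos: [537.6, -165.3, -7.5]
eef_rot: [[0.656, 0.755, -0.0], [0.755, -0.656, 0.0], [0.0, -0.0, -1.0]]
contact_force: [-1.1, -0.3, 5.8]
finger_gap: 57.2
grip_force: 42.1
```

```bash
python3 go.py 535.5 -164.5 2 -41; python3 - <<'E'
from h import *
im=imaging.grab_frame("scene")[:,:,::-1]
cv2.imwrite("pics/g3.png",cv2.resize(im[205:265,235:295],(600,600),interpolation=cv2.INTER_CUBIC))
E
```

```text
t 9.65 tcp [ 537.6 -165.3   -7.5] yaw -41.0 q6 12.5 F [-1.1 -0.3  5.8] gap 57.2 grip 42.1
tilt [-0.  0. -1.] shift [-0.027 -0.071 -0.317] turn -0.0
```

View pics/g3.png

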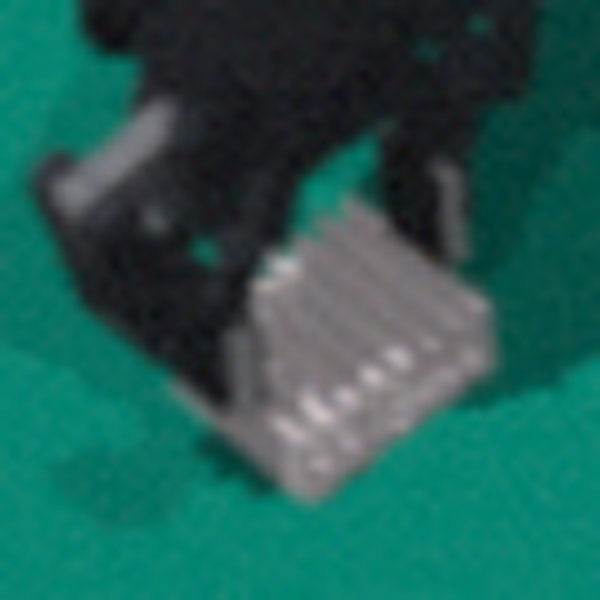

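```bash
python3 - <<'E'
from h import *
f=lambda p: np.round((proj("scene",p)-[235,205])*10)
u=np.array([.755,-.656]);t=np.array([.656,.755]);c=np.array([537.6,-165.3])
for z in(8,12,16,20):
    print(z,[f([*(c+a*u+b*t),z]).tolist() for a in(30,37) for b in(-11,11)])
E
```

```text
8 [[211.0, 395.0], [272.0, 445.0], [189.0, 411.0], [250.0, 462.0]]
12 [[209.0, 385.0], [271.0, 435.0], [187.0, 401.0], [249.0, 452.0]]
16 [[207.0, 375.0], [269.0, 425.0], [186.0, 391.0], [247.0, 442.0]]
20 [[206.0, 364.0], [268.0, 415.0], [184.0, 381.0], [246.0, 432.0]]
```

Emit:
{"method": "arm_command", "body": {"rows": [[75, 0, 0, 0, 0, 0, 0], [75, 0, 0, 0, 0, 0, 0], [75, 0, 0, 0.2, 0, 0, 0], [75, 0, 0, 0.05, 0, 0, 0], [75, 0, 0, 0, 0, 0, 0]]}}

```text
time_s: 10.32
tcp_pos: [537.5, -165.3, -16.0]
eef_rot: [[0.656, 0.755, -0.001], [0.755, -0.656, 0.0], [-0.0, -0.001, -1.0]]
contact_force: [-0.2, 0.4, 0.3]
finger_gap: 74.6
grip_force: 0.0
```

Emit:
{"method": "arm_command", "body": {"rows": [[50, 0, 0, 0, 0, 0, 0], [50, 0, 0, 0, 0, 0, 0], [50, 0, 0, 0, 0, 0, 0], [50, 0, 0, 0, 0, 0, 0], [50, 0, 0, 0, 0, 0, 0]], "force": 40}}

```text
time_s: 10.95
tcp_pos: [537.9, -165.5, -15.4]
eef_rot: [[0.656, 0.755, 0.0], [0.755, -0.656, -0.0], [0.0, 0.0, -1.0]]
contact_force: [-0.1, -0.4, 2.8]
finger_gap: 58.9
grip_force: 43.9
```

Emit:
{"method": "arm_command", "body": {"rows": [[50, 0, 0, -0.2, 0, 0, 0], [50, 0, 0, -0.5, 0, 0, 0], [50, 0, 0, -0.9, 0, 0, 0], [50, 0, 0, -0.9, 0, 0, 0], [50, 0, 0, -0.9, 0, 0, 0], [50, 0, 0, 0, 0, 0, 0]]}}

```text
time_s: 11.7
tcp_pos: [539.3, -166.2, 89.0]
eef_rot: [[0.656, 0.755, 0.005], [0.755, -0.656, -0.003], [0.001, 0.006, -1.0]]
contact_force: [-0.3, 0.2, -1.4]
finger_gap: 59.0
grip_force: 43.5
```

```bash
python3 go.py 584.3 179.7 85 -24
```

```text
t 11.7 tcp [ 539.3 -166.2   89. ] yaw -40.99 q6 12.5 F [-0.3  0.2 -1.4] gap 59.0 grip 43.5
tilt [ 0.005  -0.0027 -1.    ] shift [ 9.685 -6.433  0.109] turn -1.699
```

Emit:
{"method": "arm_command", "body": {"rows": [[50, 0.4, -0.27, 0, 0, 0, 0], [50, 0.8, -0.53, 0, 0, 0, 0], [50, 0.8, -0.53, 0, 0, 0, 0], [50, 0.8, -0.53, 0, 0, 0, 0], [50, 0.8, -0.53, 0, 0, 0, 0], [50, 0.8, -0.53, 0, 0, 0, 0], [50, 0.8, -0.53, 0, 0, 0, 0], [50, 0.8, -0.53, 0, 0, 0, 0]]}}

```text
time_s: 12.7
tcp_pos: [564.1, 50.9, 84.7]
eef_rot: [[0.656, 0.755, -0.004], [0.755, -0.656, 0.001], [-0.002, -0.003, -1.0]]
contact_force: [1.0, -0.4, -0.6]
finger_gap: 58.8
grip_force: 43.5
```

Emit:
{"method": "arm_command", "body": {"rows": [[50, 0.8, -0.53, 0, 0, 0, 0], [50, 0.8, -0.53, 0, 0, 0, 0], [50, 0.8, -0.53, 0, 0, 0, 0], [50, 0.8, -0.53, 0, 0, 0, 0], [50, 0.48, -0.33, 0, 0, 0, 0], [50, 0, 0, 0, 0, 0, -0.9], [50, 0, 0, 0, 0, 0, -0.8], [50, 0, 0, 0, 0, 0, 0]]}}

```text
time_s: 13.7
tcp_pos: [581.7, 180.5, 85.5]
eef_rot: [[0.408, 0.913, -0.002], [0.913, -0.408, -0.0], [-0.001, -0.002, -1.0]]
contact_force: [-0.7, 0.5, -1.7]
finger_gap: 58.9
grip_force: 43.5
```

```bash
python3 go.py 584.3 179.7 25 -24
```

```text
t 13.7 tcp [581.7 180.5  85.5] yaw -24.08 q6 30.8 F [-0.7  0.5 -1.7] gap 58.9 grip 43.5
tilt [-2.2e-03 -4.0e-04 -1.0e+00] shift [0.015 0.094 2.015] turn -0.008
```

Emit:
{"method": "arm_command", "body": {"rows": [[50, 0, 0.09, 0.6, 0, 0, 0], [50, 0, 0, 0.8, 0, 0, 0], [50, 0, 0, 0.7, 0, 0, 0], [50, 0, 0, 0.4, 0, 0, 0], [50, 0, 0, 0, 0, 0, 0], [50, 0, 0, 0, 0, 0, 0]]}}

```text
time_s: 14.45
tcp_pos: [585.7, 179.3, 11.8]
eef_rot: [[0.407, 0.913, 0.001], [0.913, -0.407, 0.0], [0.001, 0.001, -1.0]]
contact_force: [-0.8, -0.3, -1.1]
finger_gap: 58.5
grip_force: 43.4
```

```bash
python3 go.py 584.3 179.7 9 -24; python3 - <<'E'
from fit import *
im=imaging.grab_frame("scene")[:,:,::-1]; im2=imaging.grab_frame("top")[:,:,::-1]
a=cv2.resize(im[215:305,380:470],(600,600),interpolation=cv2.INTER_CUBIC)
cv2.imwrite("pics/p1.png",a)
f=lambda p: np.round((proj("scene",p)-[380,215])*600/90).tolist()
s=telemetry.get_state();p=s["tcp_pos"]
print("hs top corners",[f(q) for q in place(box(60,50,0,24),p[0],p[1],np.radians(-24))+[0,0,p[2]+15.4]])
print("pivot",f([599.5,223.5,68]),"fence",[f(q) for q in place(box(110,12,12,19),566.4,149.3,np.radians(-24))[1::2]])
E
```

```text
t 14.45 tcp [585.7 179.3  11.8] yaw -24.02 q6 30.6 F [-0.8 -0.3 -1.1] gap 58.5 grip 43.4
tilt [ 1.e-03  1.e-04 -1.e+00] shift [-0.006 -0.049  0.092] turn -0.002
hs top corners [[181.0, 195.0], [192.0, 153.0], [315.0, 246.0], [328.0, 205.0], [122.0, 317.0], [132.0, 276.0], [259.0, 371.0], [272.0, 331.0]]
pivot [374.0, 249.0] fence [[164.0, 135.0], [195.0, 147.0], [54.0, 355.0], [87.0, 368.0]]
```

View pics/p1.png

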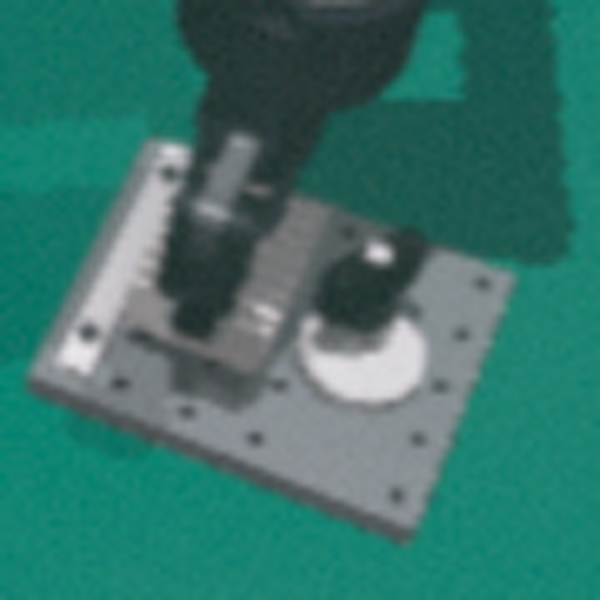

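Emit:
{"method": "arm_command", "body": {"rows": [[50, 0, 0, 0.2, 0, 0, 0], [50, 0, 0, 0.2, 0, 0, 0], [50, 0, 0, 0, 0, 0, 0], [50, 0, 0, 0, 0, 0, 0]]}}

```text
time_s: 15.05
tcp_pos: [585.1, 179.2, -0.7]
eef_rot: [[0.407, 0.914, -0.0], [0.914, -0.407, -0.0], [-0.0, -0.0, -1.0]]
contact_force: [0.4, -1.3, -1.0]
finger_gap: 58.6
grip_force: 43.4
```

Emit:
{"method": "arm_command", "body": {"rows": [[50, 0, 0, 0.04, 0, 0, 0], [50, 0, 0, 0.04, 0, 0, 0], [50, 0, 0, 0, 0, 0, 0]]}}

```text
time_s: 15.42
tcp_pos: [585.1, 179.2, -3.1]
eef_rot: [[0.407, 0.914, -0.0], [0.914, -0.407, -0.0], [-0.0, -0.0, -1.0]]
contact_force: [-0.2, -0.3, -1.8]
finger_gap: 58.6
grip_force: 43.4
```

Emit:
{"method": "arm_command", "body": {"rows": [[50, 0, 0, 0.03, 0, 0, 0], [50, -0.05, 0, 0, 0, 0, 0], [50, -0.05, 0, 0, 0, 0, 0], [50, 0, 0, 0, 0, 0, 0]]}}

```text
time_s: 15.92
tcp_pos: [584.8, 176.8, -3.3]
eef_rot: [[0.407, 0.913, 0.002], [0.913, -0.407, 0.001], [0.001, 0.001, -1.0]]
contact_force: [1.0, 2.4, 3.9]
finger_gap: 58.7
grip_force: 44.0
```

Emit:
{"method": "arm_command", "body": {"rows": [[50, -0.03, 0, 0, 0, 0, 0], [50, -0.03, 0, 0, 0, 0, 0], [50, 0, 0, 0, 0, 0, 0]]}}

```text
time_s: 16.3
tcp_pos: [584.7, 176.6, -3.2]
eef_rot: [[0.407, 0.913, 0.004], [0.913, -0.407, 0.003], [0.004, 0.002, -1.0]]
contact_force: [1.4, 6.9, 3.6]
finger_gap: 59.0
grip_force: 44.0
```

Emit:
{"method": "arm_command", "body": {"rows": [[50, 0.05, 0, 0, 0, 0, 0], [50, 0, -0.06, 0, 0, 0, 0], [50, 0, -0.06, 0, 0, 0, 0], [50, 0, 0, 0, 0, 0, 0]]}}

```text
time_s: 16.8
tcp_pos: [582.7, 177.6, -3.3]
eef_rot: [[0.406, 0.914, 0.005], [0.914, -0.406, 0.0], [0.002, 0.004, -1.0]]
contact_force: [4.7, 2.1, 4.1]
finger_gap: 58.6
grip_force: 44.0
```

Emit:
{"method": "arm_command", "body": {"rows": [[50, 0, -0.03, 0, 0, 0, 0], [50, 0, -0.03, 0, 0, 0, 0], [50, 0, 0, 0, 0, 0, 0]]}}

```text
time_s: 17.18
tcp_pos: [581.2, 178.3, -3.3]
eef_rot: [[0.407, 0.914, 0.005], [0.914, -0.407, 0.0], [0.002, 0.004, -1.0]]
contact_force: [4.7, 1.9, 2.9]
finger_gap: 58.5
grip_force: 44.0
```

Emit:
{"method": "arm_command", "body": {"rows": [[50, 0, -0.03, -0.02, 0, 0, 0], [50, 0, -0.03, 0, 0, 0, 0], [50, 0, 0, 0, 0, 0, 0]]}}

```text
time_s: 17.55
tcp_pos: [579.2, 179.1, -3.2]
eef_rot: [[0.406, 0.914, 0.004], [0.914, -0.406, 0.0], [0.002, 0.004, -1.0]]
contact_force: [6.4, 1.9, 1.0]
finger_gap: 58.8
grip_force: 43.6
```

Emit:
{"method": "arm_command", "body": {"rows": [[50, 0, -0.03, 0, 0, 0, 0], [50, 0, -0.03, 0, 0, 0, 0], [50, 0, 0, 0, 0, 0, 0]]}}

```text
time_s: 17.92
tcp_pos: [579.2, 179.2, -3.1]
eef_rot: [[0.406, 0.914, 0.007], [0.914, -0.406, -0.0], [0.003, 0.007, -1.0]]
contact_force: [6.9, -0.1, -0.9]
finger_gap: 59.0
grip_force: 43.6
```

Emit:
{"method": "arm_command", "body": {"rows": [[50, 0, 0.04, 0, 0, 0, 0], [50, -0.05, 0, 0, 0, 0, 0], [50, -0.03, 0, 0.03, 0, 0, 0], [50, 0, 0, 0, 0, 0, 0]]}}

```text
time_s: 18.42
tcp_pos: [579.2, 179.1, -3.1]
eef_rot: [[0.407, 0.913, 0.008], [0.913, -0.407, 0.003], [0.006, 0.006, -1.0]]
contact_force: [6.0, 8.0, 4.5]
finger_gap: 58.9
grip_force: 44.0
```

Emit:
{"method": "arm_command", "body": {"rows": [[68, 0, 0, 0, 0, 0, 0], [68, 0, 0, 0, 0, 0, 0], [68, 0, 0, 0, 0, 0, 0], [68, 0, 0, 0, 0, 0, 0]]}}

```text
time_s: 18.92
tcp_pos: [574.8, 176.9, -4.7]
eef_rot: [[0.407, 0.913, -0.002], [0.913, -0.407, -0.0], [-0.001, -0.002, -1.0]]
contact_force: [0.1, 0.1, 0.7]
finger_gap: 68.0
grip_force: 0.0
```

Emit:
{"method": "arm_command", "body": {"rows": [[68, 0, 0.12, 0, 0, 0, 0], [72, 0, 0, -0.2, 0, 0, 0], [72, 0, 0, -0.7, 0, 0, 0], [72, 0, 0, -0.9, 0, 0, 0], [72, 0, 0, -1, 0, 0, 0], [72, 0, 0, -0.8, 0, 0, 0], [60, 0, 0, 0, 0, 0, 0]]}}

```text
time_s: 19.8
tcp_pos: [580.7, 175.9, 106.2]
eef_rot: [[0.407, 0.914, 0.005], [0.914, -0.407, 0.001], [0.003, 0.005, -1.0]]
contact_force: [0.2, -0.3, -0.2]
finger_gap: 59.8
grip_force: 0.0
```

```bash
python3 - <<'E'
from fit import *
for cams in(("top",),("scene",),("top","scene")):
    m={}
    for c in cams:
        im=cv2.imread(f"pics/{c}0.png").max(2); u,v=proj(c,[599.5,223.5,55]).astype(int); cal(c)
        w=np.zeros_like(im); w[v-16:v+17,u-16:u+17]=1
        m[c]=((im<75)&(w>0)).astype(float)
    for a in(-34,-50,-65):
        r=fit(box(40,12,42,68),m,[599.5,223.5,a]); print(cams,np.round(r.x,1),r.fun,sum(k.sum() for k in m.values()))
E
python3 go.py 599.5 223.5 100 30
python3 - <<'E'
from fit import *
import time
m={c:imaging.cut_out(c,"heatsink") for c in("scene","top") if imaging.grab_frame(c) is not None}
for c in m:
    cal(c)
    if m[c] and m[c][0]["conf"]>.3: 
        r=fit(place(box(60,50,0,24),0,0,0)+[0,0,12],{c:m[c][0]["mask"].astype(float)},[579,178,-24]); print(c,np.round(r.x,1),r.fun,m[c][0]["conf"])
E
```

```text
('top',) [597.2 221.6 -59.3] 68.3921568627451 121.0
('top',) [595.6 223.8 -60. ] 67.82352941176471 121.0
('top',) [597.3 221.7 -60.2] 67.89411764705882 121.0
('scene',) [605.5 221.8 -44.2] 66.81960784313725 119.0
('scene',) [603.5 223.  -43.3] 67.32156862745097 119.0
('scene',) [604.  222.1 -44.3] 66.94509803921568 119.0
('top', 'scene') [600.3 223.5 -43.6] 161.40784313725487 240.0
('top', 'scene') [599.8 224.1 -43.8] 160.76862745098038 240.0
('top', 'scene') [600.  223.8 -44.8] 161.5176470588235 240.0
t 19.8 tcp [580.7 175.9 106.2] yaw -24.0 q6 30.3 F [ 0.2 -0.3 -0.2] gap 59.8 grip 0.0
tilt [ 5.2e-03  5.0e-04 -1.0e+00] shift [ 1.703 -0.074  0.21 ] turn -5.4
scene [580.6 177.2 -20.7] 67.4 0.9
top [578.6 178.1 -26.5] 76.22745098039216 0.78
```

Emit:
{"method": "arm_command", "body": {"rows": [[55, 0.9, 0, 0, 0, 0, 0], [55, 0.8, -0.07, 0, 0, 0, 0], [55, 0, 0, 0, 0, 0, -1], [55, 0, 0, 0, 0, 0, -1], [55, 0, 0, 0, 0, 0, -1], [55, 0, 0, 0, 0, 0, -1], [55, 0, 0, 0, 0, 0, -1], [55, 0, 0, 0, 0, 0, -1]]}}

```text
time_s: 21.0
tcp_pos: [596.8, 223.0, 102.1]
eef_rot: [[-0.592, 0.806, -0.003], [0.806, 0.592, -0.001], [0.001, -0.003, -1.0]]
contact_force: [0.3, 0.3, 0.1]
finger_gap: 55.2
grip_force: 0.0
```

Emit:
{"method": "arm_command", "body": {"rows": [[55, 0, 0, 0, 0, 0, -0.4], [55, 0, 0, 0, 0, 0, 0], [55, 0, 0, 0, 0, 0, 0]]}}

```text
time_s: 21.38
tcp_pos: [597.4, 223.1, 103.0]
eef_rot: [[-0.642, 0.767, -0.001], [0.767, 0.642, -0.0], [0.001, -0.001, -1.0]]
contact_force: [0.5, 0.5, -0.6]
finger_gap: 54.7
grip_force: 0.0
```

```bash
python3 go.py 599.6 224 36 40
```

```text
t 21.375 tcp [597.4 223.1 103. ] yaw 39.94 q6 -29.5 F [ 0.5  0.5 -0.6] gap 54.7 grip 0.0
tilt [-1.5e-03 -3.0e-04 -1.0e+00] shift [-0.026  0.08   2.232] turn -0.006
```

Emit:
{"method": "arm_command", "body": {"rows": [[55, -0.02, 0.08, 0.7, 0, 0, 0], [55, 0, 0, 0.8, 0, 0, 0], [55, 0, 0, 0.5, 0, 0, 0], [55, 0, 0, 0.2, 0, 0, 0], [55, 0, 0, 0, 0, 0, 0]]}}

```text
time_s: 22.0
tcp_pos: [599.9, 224.3, 37.3]
eef_rot: [[-0.643, 0.766, -0.001], [0.766, 0.643, -0.0], [0.0, -0.001, -1.0]]
contact_force: [0.1, 0.2, -0.5]
finger_gap: 54.9
grip_force: 0.0
```

```bash
python3 go.py 599.6 224 36 40; python3 - <<'E'
from h import *
im=imaging.grab_frame("scene")[:,:,::-1]
cv2.imwrite("pics/k1.png",cv2.resize(im[205:295,385:475],(600,600),interpolation=cv2.INTER_CUBIC))
f=lambda p: np.round((proj("scene",p)-[385,205])*600/90).tolist()
print([f([599.6,224,z]) for z in(20,42,68)])
E
```

```text
t 22.0 tcp [599.9 224.3  37.3] yaw 39.99 q6 -29.5 F [ 0.1  0.2 -0.5] gap 54.9 grip 0.0
tilt [-7.e-04 -1.e-04 -1.e+00] shift [ 0.    -0.013  0.042] turn -0.001
[[314.0, 398.0], [327.0, 361.0], [342.0, 315.0]]
```

View pics/k1.png

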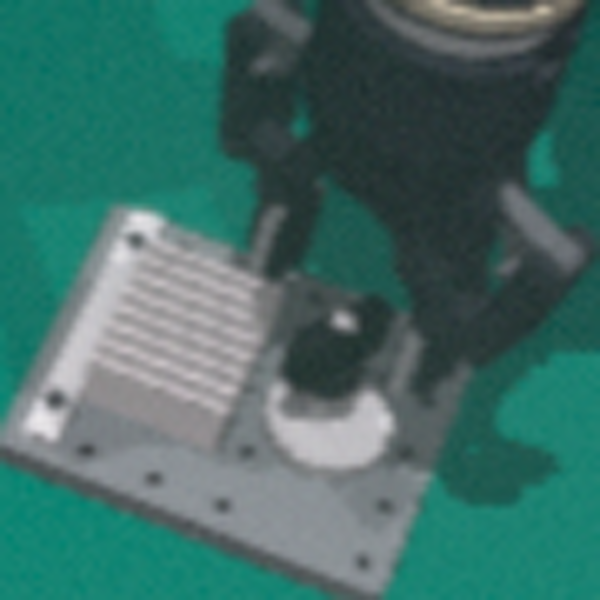

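Emit:
{"method": "arm_command", "body": {"rows": [[5, 0, 0, 0, 0, 0, 0], [5, 0, 0, 0, 0, 0, 0], [5, 0, 0, 0, 0, 0, 0], [5, 0, 0, 0, 0, 0, 0], [5, 0, 0, 0, 0, 0, 0], [5, 0, 0, 0, 0, 0, 0], [5, 0, 0, 0, 0, 0, 0]], "force": 100}}

```text
time_s: 22.92
tcp_pos: [599.9, 224.6, 38.9]
eef_rot: [[-0.643, 0.766, 0.0], [0.766, 0.643, 0.0], [0.0, 0.0, -1.0]]
contact_force: [-1.9, 0.4, 5.4]
finger_gap: 7.4
grip_force: 97.9
```

Emit:
{"method": "arm_command", "body": {"rows": [[30, 0, 0, 0, 0, 0, 0], [30, 0, 0, 0, 0, 0, 0], [30, 0, 0, 0, 0, 0, 0], [30, 0, 0, 0.14, 0, 0, 0], [30, 0, 0, 0.14, 0, 0, 0], [30, 0, 0, 0, 0, 0, 0]]}}

```text
time_s: 23.68
tcp_pos: [599.5, 224.1, 28.7]
eef_rot: [[-0.643, 0.766, -0.001], [0.766, 0.643, -0.0], [0.001, -0.001, -1.0]]
contact_force: [-0.2, -0.5, 0.4]
finger_gap: 29.7
grip_force: 0.0
```

Emit:
{"method": "arm_command", "body": {"rows": [[5, 0, 0, 0, 0, 0, 0], [5, 0, 0, 0, 0, 0, 0], [5, 0, 0, 0, 0, 0, 0], [5, 0, 0, 0, 0, 0, 0]], "force": 80}}

```text
time_s: 24.18
tcp_pos: [600.1, 224.3, 29.6]
eef_rot: [[-0.643, 0.766, 0.0], [0.766, 0.643, -0.0], [-0.0, 0.0, -1.0]]
contact_force: [0.9, 0.1, 1.1]
finger_gap: 9.7
grip_force: 80.4
```

Emit:
{"method": "arm_command", "body": {"rows": [[5, 0, 0, 0, 0, 0, 0.5], [5, 0, 0, 0, 0, 0, 0.8], [5, 0, 0, 0, 0, 0, 0.8], [5, 0, 0, 0, 0, 0, 0.8], [5, 0, 0, 0, 0, 0, 0.8], [5, 0, 0, 0, 0, 0, 0.8], [5, 0, 0, 0, 0, 0, 0.8], [5, 0, 0, 0, 0, 0, 0]]}}

```text
time_s: 25.18
tcp_pos: [599.4, 224.2, 29.6]
eef_rot: [[0.224, 0.975, -0.001], [0.975, -0.224, -0.0], [-0.0, -0.001, -1.0]]
contact_force: [-1.6, -1.6, 3.4]
finger_gap: 10.1
grip_force: 80.6
```

```bash
python3 go.py 599.8 224.3 30 -65.8;python3 -c "
from h import *
print(telemetry.get_state()['moment'])"
```

```text
t 25.175 tcp [599.4 224.2  29.6] yaw -12.93 q6 23.4 F [-1.6 -1.6  3.4] gap 10.1 grip 80.6
tilt [-1.2e-03 -2.0e-04 -1.0e+00] shift [ 0.007  0.011 -0.014] turn 5.287
[-0.13872426  0.31985107 -0.09827521]
```

Emit:
{"method": "arm_command", "body": {"rows": [[5, 0, 0, 0, 0, 0, 0.8], [5, 0, 0, 0, 0, 0, 0.8], [5, 0, 0, 0, 0, 0, 0.8], [5, 0, 0, 0, 0, 0, 0.8], [5, 0, 0, 0, 0, 0, 0.8], [5, 0, 0, 0, 0, 0, 0], [5, 0, 0, 0, 0, 0, 0]]}}

```text
time_s: 26.05
tcp_pos: [599.0, 224.4, 29.5]
eef_rot: [[0.797, 0.604, -0.002], [0.604, -0.797, 0.0], [-0.001, -0.001, -1.0]]
contact_force: [-4.4, -0.6, 5.7]
finger_gap: 9.7
grip_force: 81.0
```

```bash
python3 go.py 599.8 224.3 30 -65.8;python3 -c "
from h import *
print(telemetry.get_state()['moment'])"
```

```text
t 26.05 tcp [599.  224.4  29.5] yaw -52.85 q6 63.4 F [-4.4 -0.6  5.7] gap 9.7 grip 81.0
tilt [-2.e-03  1.e-04 -1.e+00] shift [ 0.018  0.018 -0.015] turn 1.295
[ 0.06321797  0.73067137 -0.07523552]
```

Still free (0.1 N m). Continue in small steps, watching the moment.

Emit:
{"method": "arm_command", "body": {"rows": [[5, 0, 0, 0, 0, 0, 0.4], [5, 0, 0, 0, 0, 0, 0.4], [5, 0, 0, 0, 0, 0, 0], [5, 0, 0, 0, 0, 0, 0]]}}

```text
time_s: 26.55
tcp_pos: [599.1, 224.6, 29.5]
eef_rot: [[0.873, 0.488, -0.002], [0.488, -0.873, -0.0], [-0.002, -0.001, -1.0]]
contact_force: [-5.1, 1.7, 4.9]
finger_gap: 9.9
grip_force: 81.1
```

```bash
python3 go.py 599.8 224.3 30 -65.8;python3 -c "
from h import *
print(telemetry.get_state()['moment'])"
```

```text
t 26.55 tcp [599.1 224.6  29.5] yaw -60.77 q6 71.3 F [-5.1  1.7  4.9] gap 9.9 grip 81.1
tilt [-1.6e-03 -2.0e-04 -1.0e+00] shift [ 0.016  0.019 -0.015] turn 0.503
[0.16426944 0.71228801 0.31516061]
```

Emit:
{"method": "arm_command", "body": {"rows": [[5, 0, 0, 0, 0, 0, 0.3], [5, 0, 0, 0, 0, 0, 0.3], [5, 0, 0, 0, 0, 0, 0], [5, 0, 0, 0, 0, 0, 0]]}}

```text
time_s: 27.05
tcp_pos: [599.1, 224.7, 29.5]
eef_rot: [[0.919, 0.395, -0.001], [0.395, -0.919, -0.0], [-0.001, -0.0, -1.0]]
contact_force: [-4.5, 1.4, 5.5]
finger_gap: 9.6
grip_force: 81.3
```

```bash
python3 go.py 599.8 224.3 30 -65.8;python3 -c "
from h import *
print(telemetry.get_state()['moment'])"
```

```text
t 27.05 tcp [599.1 224.7  29.5] yaw -66.72 q6 77.3 F [-4.5  1.4  5.5] gap 9.6 grip 81.3
tilt [-1.4e-03 -1.0e-04 -1.0e+00] shift [ 0.014  0.022 -0.015] turn -0.092
[0.29426777 0.72539377 0.61918716]
```

Emit:
{"method": "arm_command", "body": {"rows": [[35, 0, 0, 0, 0, 0, 0], [35, 0, 0, 0, 0, 0, 0], [35, 0, 0, 0, 0, 0, 0], [35, 0, 0, -0.3, 0, 0, 0], [35, 0, 0, -0.8, 0, 0, 0], [35, 0, 0, -1, 0, 0, 0], [35, 0, 0, -1, 0, 0, 0], [35, 0, 0, -0.5, 0, 0, 0]]}}

```text
time_s: 28.05
tcp_pos: [601.3, 224.5, 139.9]
eef_rot: [[0.92, 0.391, 0.004], [0.391, -0.921, 0.001], [0.004, 0.001, -1.0]]
contact_force: [-0.2, -0.3, -0.3]
finger_gap: 35.0
grip_force: 0.0
```

```bash
python3 go.py 599.8 224.3 30 -65.8; python3 - <<'E'
from h import *
im=imaging.grab_frame("scene")[:,:,::-1]
cv2.imwrite("pics/e1.png",cv2.resize(im[215:305,375:465],(600,600),interpolation=cv2.INTER_CUBIC))
f=lambda p: np.round((proj("scene",p)-[375,215])*600/90).tolist()
from fit import *
print([f(q) for q in place(box(60,50,36,36),579.3,178,np.radians(-24))[::2]])
m=imaging.cut_out("scene","heatsink")[0]["mask"].astype(float)
r=fit(box(60,50,12,36),{"scene":m},[579,178,-24]); print(np.round(r.x,1),r.fun)
E
```

```text
t 28.05 tcp [601.3 224.5 139.9] yaw -67.0 q6 77.5 F [-0.2 -0.3 -0.3] gap 35.0 grip 0.0
tilt [ 4.e-03  7.e-04 -1.e+00] shift [-0.063 -0.018  3.664] turn -0.12
[[213.0, 166.0], [347.0, 217.0], [154.0, 287.0], [291.0, 341.0]]
[580.4 176.2 -23.7] 37.88235294117647
```

View pics/e1.png

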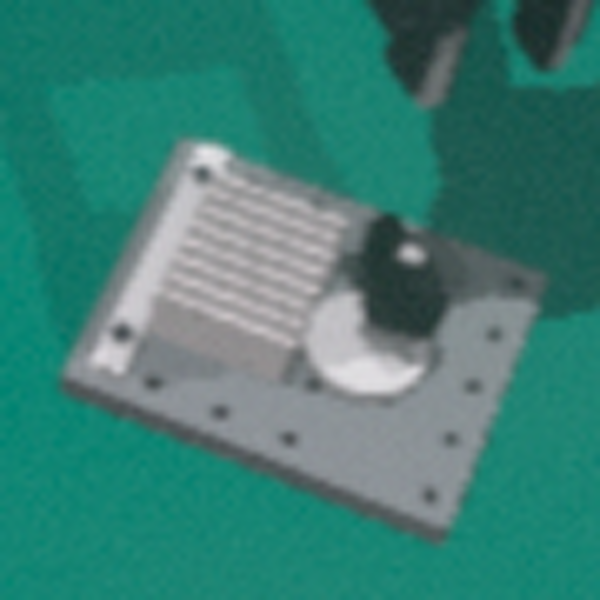

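```bash
python3 -c "
from plant import ticket
print(ticket.job_done())"
```

```text
the job is handed in; nothing more can be done
None
```

The heat sink is seated fins up in the fixture, and the job was handed in at about 28 s. The last picture put it within about 1 mm of the seat and square to the fence. I turned the eccentric clockwise until it took 0.62 N m, about 2.3 rad, then released the knob. I did not touch the other things on the bench, and the hand-in gave no verdict.

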